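# Open the safety cap of a cleaner bottle

### The arm

A 7-joint arm with a two-finger parallel gripper is mounted at the origin on a cart in front of the work surface, level with it; the furniture and walls round the work are solid. World frame = base frame: x ahead of the robot, y to its left, z up, the work surface at z = 0. Lengths are in m, angles in rad, forces in N, time in s.
With the tool pointing down it reaches from about 0.4 to 0.875 m from the base axis. Payload 4.4 kg.
Tool frame: the origin (TCP) lies at the very end of the fingers, on their centre line; the grasp point (between the pads) lies 19 mm behind it; z points along the fingers, y is the direction in which the jaws open and shut (so a half turn about z gives the same grasp; the last joint's range is limited). The gripper opens to 85 mm and grips with 20 to 120 N. Pads are 22 mm wide; open, the fingers measure 114 mm over their backs; the gripper's body (76 mm by 85 mm) begins 54 mm behind the grasp point. The pads swing forward as they close: fully open they stand 13 mm farther back than shut.
Start: joints at [-0.066, 0.628, 0.038, 1.517, -0.027, 0.996, -0.02], TCP at [0.65, 0, 0.231] pointing down, gripper open.
Joint ranges: [-3.06, 3.06], [-0.37, 2.12], [-1.25, 1.32], [0.18, 2.47], [-1.1, 4.24], [0.23, 1.98], [-2.94, 2.94]. Speed limits (rad/s): [2.57, 2.57, 3.14, 3.14, 3.14, 3.14, 3.14].

### API

Orientations are given as a rotation vector (axis times angle).
In Python, from cell import env, eyes, nets gives the robot as it stands.
- The arm moves only by the tool jog_arm, never from a script. Its argument "moves" is a list of rows, each an object of numbers: "dx", "dy", "dz": the shift along the tool's x, y, z in cm; "ax", "ay", "az": the turn, a rotation vector about the tool's x, y, z in rad; "hand": the opening, from -1 (shut) to 1 (fully open). A call has 1 to 12 rows; each row is the pose to reach, as a shift and turn from the pose commanded when the call began, along the tool's axes at that moment; what a row does not reach only later rows make up. A row lasts 1/12 s, in which the tool goes at most 41.7 mm and 7.16 degrees, less where a joint would pass 70% of its speed; a pose out of reach is approached as far as the arm can. A call with a gripper value outside its range is refused whole. The fingers move at their own pace and stop on an object; "newtons" is the grip in N (left out, the last holds). Time passes only in rows, so rows that repeat a pose let the fingers close. It gives the time, the measured TCP pose, the force and the opening at its end, in the units of the state.
- env.get_obs(): the state, without advancing time (a new reading comes with each control period).
- eyes.snapshot(name): name is "scene" or "side" or "wrist"; returns the picture (400x640x3 uint8, red, green, blue); there is no depth.
- eyes.camera_params(name): a dict with "K" (3x3 intrinsics, pixels), "camera_from_world" (4x4, takes a point from world to camera coordinates). Camera axes: x right, y up, looking along -z (the intrinsics and any distortion apply to the point x, -y, -z); pixel columns grow to the right and rows downward; lengths in m; the calibration is good to about 2 mm. A picture is of the moment at which its call begins: read the wrist's pose just before it. camera_params takes no time and is no camera call; for the wrist camera it gives the pose at the moment of the call.
- env.hand_in(): hands the job in, once; it reports no verdict.
Trained networks look in the newest picture that a camera, given by its name, has taken for a name from the list of things; names that differ only in an ending like _2 or _b are one class to them, and where a whole thing is asked for, a point or a joint stands for the part that bears it (a point fixed in the world has none). Each returns a list of dicts, best first, with "score" (0 to 1); they miss things now and then, are a little off and sometimes report something else, mostly with a low value. They report only what shows in the picture. A call takes as long as a camera call. They do not tell look-alikes from the thing itself.
- nets.boxes_of(target, camera): "location" ([x, y, z] in m, in world coordinates, good to about 4 mm: the middle of the surface that is visible of it).
- nets.masks_of(target, camera): "mask" (400x640 bool, what is visible of it).
The state is a dict: "time": time; "q": joint angles; "joint_velocities": joint speeds; "joint_efforts": joint torques, N m; "tool_pos": TCP position; "ee_rot": TCP orientation; "contact_force": force on the tool from outside, world axes, zero at the start; "moment": the same for the moment, N m; "gripper_width": finger opening in m.
Only numpy, scipy, OpenCV 4.12 (cv2) and the standard library are available. Lean on these libraries where they do the work, as an engineer would, in place of code of your own. Each camera call takes 0.05 s, during which the arm holds its last target.

### The job

Open the white square cleaner bottle in the wooden stand: lift the dosing cup off its top, set the cup, mouth down as it is, into the stand's round well and let it go. Then press the ribbed safety cap down, keep it pressed while turning it to the left (counter-clockwise seen from above) until it is free, lift it off, and finish while still holding the cap, level and still, a few centimetres straight above the open neck so that it can drip back. The bottle stays standing in its pocket, and the round bottle beside it is left alone.

Things in the scene. Friction and masses are not known exactly. Their poses are not given: they have to be found in the camera images.
- stand: Wooden bottle stand, fixed, 211 mm deep (x), 262 wide (y). Origin on the counter near its middle; x points to its back, z up. Back step 40 mm high with two square pockets, 69 mm wide, 32 deep, centres at x +45, y +75 and -75 mm: one holds the cleaner bottle, one a round bottle; which is where varies. Front step 20 mm high with the round well.
- well (a point): Centre of the floor of the round well in the stand's front step (stand frame x -58, y 0 mm), 8 mm above the counter. The well is 61 mm across and 12 mm deep, its mouth chamfered by 2 mm; it takes the dosing cup mouth down with about 2 mm play all round.
- bottle: White square cleaner bottle, loose, 66 mm wide, 0.4 to 0.8 kg, on its pocket's floor 8 mm above the counter. Origin: centre of its underside, z up. Flat shoulder at 122 mm. The pocket keeps it upright and stops it from turning (1.5 mm play each side).
- neck_rim (a point): Centre of the bottle's neck rim, 148 mm above the bottle's origin. The neck is 30 mm across, 39 mm over its two locking rims; a spring in the cap presses on the neck's end, so that two lugs in the cap sit in notches under those rims.
- cap: Grey ribbed push-and-turn safety cap, 48 mm across, 28 tall, 0.04 kg; round, any finger direction grips it. Origin: centre of its underside, z up. Locked: underside 12 mm above the shoulder. Its spring yields from 4 N and unlocks 4.5 mm down (8 N); hard stop 6.8 mm down (9 N). Kept down, turn it 62 to 130 degrees counter-clockwise seen from above (stop at 130); then it lifts straight off.
- dosing_cup: Frosted dosing cup, loose, 56 mm across (57 at the mouth's bead), 47 tall, wall 2.3 mm, 0.03 kg, stored mouth down over the safety cap and hiding it, standing on the bottle's shoulder with 1.7 mm play round the cap. Origin: centre of its mouth (underside as it stands); z up to its closed end. It must rise 42 mm to clear the cap.
- polish_bottle: The other, round bottle in the stand, 65 mm wide, 206 mm tall (top 214 mm above the counter), red cap; leave it alone. Origin: centre of its underside.
There are look-alikes about, which are no part of the job. Of the things like the dosing_cup, leave any that is blue or green; of the rest the smaller one is meant.

How it is judged:
On the way, in this order (a step that is already met when the one before it is completed fails the run):
1. the dosing cup stands mouth down in the round well and is let go, the cap still locked on the bottle (horizontal distance between dosing_cup and well below 0.006 m and z of dosing_cup in the frame of well below 0.004 m and angle between dosing_cup's own z axis and vertical below 0.1 rad and contact force between dosing_cup and the fingers below 0.05 N and z of cap in the frame of bottle below 0.137 m), for 0.2 s.
2. the cap is pressed down on the neck and turned past its lock (z of cap in the frame of bottle below 0.1315 m and angle between the x axis of cap and the x axis of bottle, either way round above 0.45 rad), for 0.04 s.
At the end, for the whole second after the job is handed in: Cap held by the fingers only, level within 0.3 rad and still, underside 15 to 150 mm above the neck's rim and within 25 mm of the bottle's axis. Bottle upright in its pocket, untouched. Dosing cup let go, mouth down on the well's floor, within 6 mm of its centre. Other bottle moved under 20 mm (contact force between cap and the fingers above 1 N and contact force between cap and bottle below 0.05 N and contact force between cap and dosing_cup below 0.05 N and z of cap in the frame of bottle between 0.163 and 0.3 m and horizontal distance between cap and bottle below 0.025 m and angle between cap's own z axis and vertical below 0.3 rad and linear speed of cap below 0.03 m/s and angle between bottle's own z axis and vertical below 0.08 rad and z of bottle in the frame of stand below 0.011 m and distance of bottle from where it was at the start of the episode below 0.012 m and contact force between each of bottle, dosing_cup and the fingers below 0.05 N and horizontal distance between dosing_cup and well below 0.006 m and z of dosing_cup in the frame of well below 0.004 m and angle between dosing_cup's own z axis and vertical below 0.1 rad and distance of polish_bottle from where it was at the start of the episode below 0.02 m); the arm keeps its last pose, push and grip.
It fails at once if the bottle is lifted out of its pocket or tipped (z of bottle in the frame of stand above 0.03 m or angle between bottle's own z axis and vertical above 0.2 rad).
It fails at once if the other bottle in the stand is knocked over or shifted (distance of polish_bottle from where it was at the start of the episode above 0.03 m or angle between polish_bottle's own z axis and vertical above 0.2 rad).
It also fails if it takes over 51 s, if anything falls off the work surface, if the arm or the gripper's body presses on something with over 40 N, if the wrist force passes 120 N, or if a joint passes its speed limit or range.

## Working session

There is one attempt and no reset: what is moved stays moved. The work goes in short steps, Python scripts to look and compute and a tool call to move; the robot and the scene stay as the last step left them, time stands still between calls to the robot, and variables do not carry over. Pictures are saved under pics/ and viewed, and the job is handed in when it is done.

Besides the shell and the picture viewer there is one more tool, called after ">>>" as name(argument=value, ...) on one line, values as JSON. jog_arm: Moves the arm, as the interface text tells. Its arguments: {"type":"object","properties":{"moves":{"type":"array","items":{"type":"object","properties":{"dx":{"type":"number"},"dy":{"type":"number"},"dz":{"type":"number"},"ax":{"type":"number"},"ay":{"type":"number"},"az":{"type":"number"},"hand":{"type":"number"}}}},"newtons":{"type":"number"}},"required":["moves"]}

```bash
mkdir -p pics; ls; python3 - <<'E'
from cell import env, eyes, nets
import cv2
o=env.get_obs(); print({k:(v if not hasattr(v,'round') else v.round(3)) if True else 0 for k,v in o.items()})
for n in ['scene','side','wrist']:
    im=eyes.snapshot(n); cv2.imwrite(f'pics/{n}0.png',im[:,:,::-1])
    for t in ['dosing_cup','bottle','polish_bottle','stand']:
        for d in nets.boxes_of(t,n): print(n,t,round(d['score'],2),[round(float(x),3) for x in d['location']])
print(env.get_obs()['time'])
E
```

```text
pics
{'time': 0.0, 'q': array([-0.066,  0.629,  0.038,  1.518, -0.027,  0.996, -0.02 ]), 'joint_velocities': array([-0.   , -0.   , -0.001,  0.001, -0.   , -0.001, -0.001]), 'joint_efforts': array([-1.0000e-03, -5.6341e+01,  1.2260e+00, -1.9345e+01,  1.1000e-02,
        1.1000e-02, -0.0000e+00]), 'tool_pos': array([0.649, 0.   , 0.23 ]), 'ee_rot': array([-2.221e+00, -2.220e+00,  2.000e-03]), 'contact_force': array([-0.099,  0.658, -0.177]), 'moment': array([ 0.019, -0.01 ,  0.021]), 'gripper_width': 0.08551674693759931}
scene dosing_cup 0.89 [0.514, 0.293, 0.165]
scene dosing_cup 0.86 [0.634, -0.131, 0.045]
scene dosing_cup 0.75 [0.373, 0.414, 0.065]
scene dosing_cup 0.72 [0.482, 0.428, 0.043]
scene bottle 0.94 [0.494, 0.3, 0.089]
scene polish_bottle 0.9 [0.55, 0.158, 0.133]
scene stand 0.96 [0.468, 0.207, 0.018]
side dosing_cup 0.94 [0.419, 0.402, 0.049]
side dosing_cup 0.66 [0.523, 0.418, 0.035]
side dosing_cup 0.58 [0.545, 0.281, 0.168]
side bottle 0.8 [0.553, 0.28, 0.092]
side polish_bottle 0.79 [0.599, 0.142, 0.137]
side stand 0.91 [0.563, 0.21, 0.034]
side stand 0.58 [0.596, 0.142, 0.136]
wrist dosing_cup 0.92 [0.655, -0.131, 0.065]
wrist dosing_cup 0.16 [0.486, 0.115, 0.022]
wrist polish_bottle 0.62 [0.591, 0.123, 0.17]
wrist stand 0.7 [0.486, 0.114, 0.022]
0.75
```

View pics/scene0.png

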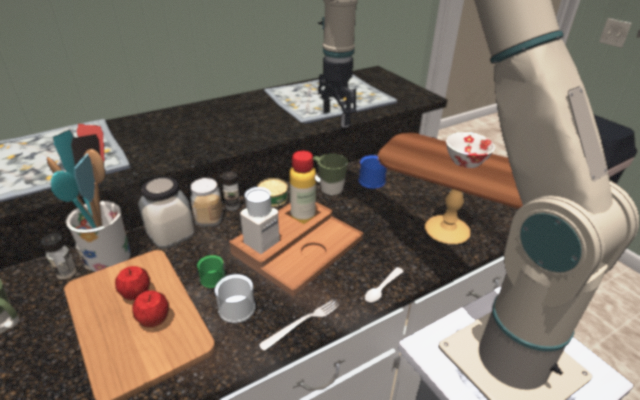

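View pics/side0.png

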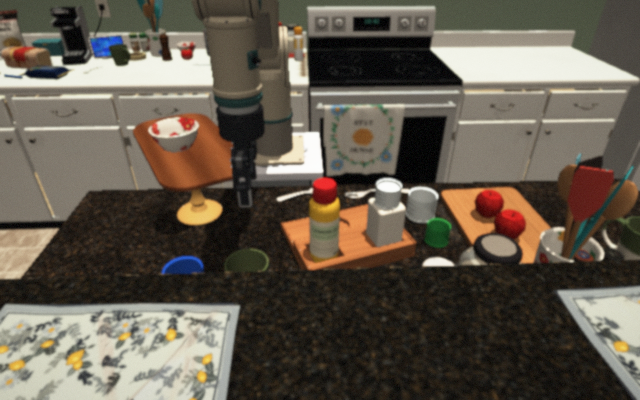

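View pics/wrist0.png

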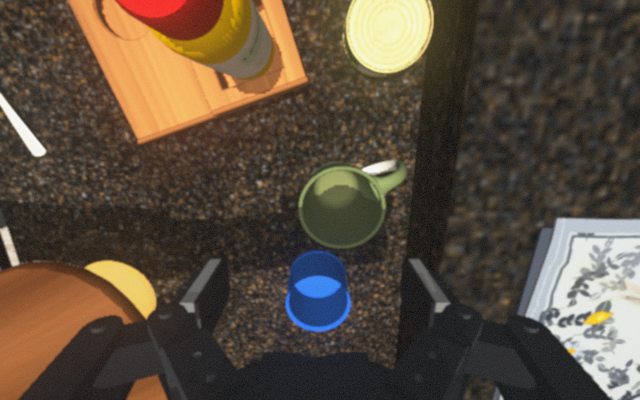

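```bash
python3 - <<'E'
from cell import env, eyes, nets
import numpy as np
np.set_printoptions(precision=4,suppress=True)
for n in ['scene','side','wrist']: print(n,eyes.camera_params(n))
E
```

```text
scene {'K': array([[444.2019,   0.    , 318.1549],
       [  0.    , 444.2019, 201.3042],
       [  0.    ,   0.    ,   1.    ]]), 'camera_from_world': array([[-0.5151, -0.857 ,  0.0154,  0.377 ],
       [ 0.5088, -0.2913,  0.8101, -0.3107],
       [-0.6898,  0.4252,  0.5861, -0.8633],
       [ 0.    ,  0.    ,  0.    ,  1.    ]])}
side {'K': array([[423.5947,   0.    , 323.3046],
       [  0.    , 423.5947, 197.1582],
       [  0.    ,   0.    ,   1.    ]]), 'camera_from_world': array([[ 0.0505,  0.9987,  0.0048, -0.1703],
       [-0.5446,  0.0235,  0.8384,  0.1605],
       [ 0.8372, -0.0449,  0.5451, -1.444 ],
       [ 0.    ,  0.    ,  0.    ,  1.    ]])}
wrist {'K': array([[295.9053,   0.    , 314.3636],
       [  0.    , 295.9053, 204.4451],
       [  0.    ,   0.    ,   1.    ]]), 'camera_from_world': array([[ 1.    , -0.0001, -0.0011, -0.6496],
       [-0.0002,  0.9528, -0.3035,  0.0398],
       [ 0.0011,  0.3035,  0.9528, -0.3818],
       [ 0.    ,  0.    ,  0.    ,  1.    ]])}
```

The cups: a clear one on the bottle (scene px 258,200), a larger clear one on the counter (235,298), a green one (210,270) and a blue one (372,172). The one on the bottle fits, since it is clear, stored on the cap, and the smaller of the two clear cups. I'll confirm that from a closer view with the wrist camera.

>>> jog_arm(moves=[{"dz": -4}, {"dz": -8}, {"dz": -10, "dx": 3, "dy": -2}, {"dz": -12, "dx": 7, "dy": -5}, {"dz": -12, "dx": 10, "dy": -8}, {"dz": -12, "dx": 13, "dy": -11}, {"dz": -12, "dx": 15, "dy": -13}, {"dz": -12, "dx": 15, "dy": -13}, {"dz": -12, "dx": 15, "dy": -13}, {"dz": -12, "dx": 15, "dy": -13}])

```text
invalid input at $.moves[0]: expected keys dx, dy, dz, ax, ay, az, hand
```

```bash
cat > h.py <<'E'
from cell import env, eyes, nets
import cv2, numpy as np
np.set_printoptions(precision=4,suppress=True)
from scipy.spatial.transform import Rotation as R
def proj(P,cp):
    P=np.atleast_2d(P); T=cp['camera_from_world']; c=P@T[:3,:3].T+T[:3,3]
    K=cp['K']; return np.c_[K[0,0]*c[:,0]/-c[:,2]+K[0,2], K[1,1]*-c[:,1]/-c[:,2]+K[1,2]]
def onz(uv,z,cp):
    T=cp['camera_from_world'];K=cp['K'];Rm=T[:3,:3];C=-Rm.T@T[:3,3]
    d=Rm.T@np.array([(uv[0]-K[0,2])/K[0,0],-(uv[1]-K[1,2])/K[1,1],-1]); return C+d*(z-C[2])/d[2]
def snap(n,f):
    cp=eyes.camera_params(n); im=eyes.snapshot(n); cv2.imwrite('pics/'+f,im[:,:,::-1]); return im,cp
E
python3 - <<'E'
from h import *
im,cp=snap('wrist','w1.png'); o=env.get_obs();print(o['time'],o['tool_pos'],o['ee_rot'],o['q'])
np.savez('w1.npz',im=im,**cp)
for t in ['dosing_cup','bottle','polish_bottle','stand']:
    for d in nets.boxes_of(t,'wrist'): print(t,round(d['score'],2),d['location'],proj(d['location'],cp))
print(cp)
E
```

```text
0.8 [0.65   0.     0.2313] [2.2215 2.2214 0.0001] [-0.0658  0.6284  0.0385  1.5174 -0.027   0.9963 -0.02  ]
dosing_cup 0.89 [0.6577, -0.1346, 0.065] [[320.9771 293.484 ]]
polish_bottle 0.59 [0.5898, 0.1232, 0.1682] [[217.6247  33.4769]]
stand 0.96 [0.4852, 0.1196, 0.0183] [[165.8129  70.6431]]
{'K': array([[295.9053,   0.    , 314.3636],
       [  0.    , 295.9053, 204.4451],
       [  0.    ,   0.    ,   1.    ]]), 'camera_from_world': array([[ 1.    , -0.0001, -0.0011, -0.6496],
       [-0.0002,  0.9528, -0.3035,  0.0398],
       [ 0.0011,  0.3035,  0.9528, -0.3818],
       [ 0.    ,  0.    ,  0.    ,  1.    ]])}
```

View pics/w1.png

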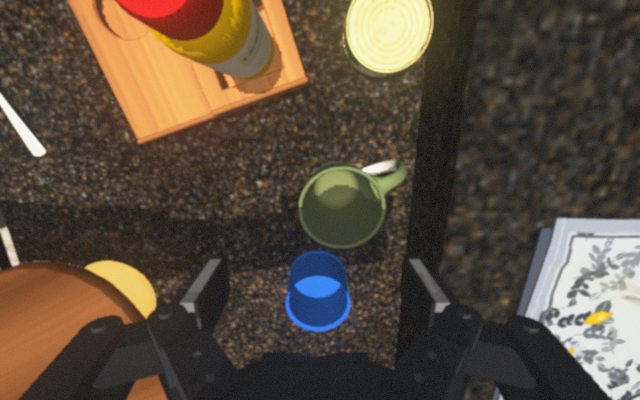

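>>> jog_arm(moves=[{"dx": 0, "dy": 0, "dz": -4, "ax": 0, "ay": 0, "az": 0, "hand": 1}, {"dx": 0, "dy": 0, "dz": -8, "ax": 0, "ay": 0, "az": 0, "hand": 1}, {"dx": 3, "dy": -2, "dz": -10, "ax": 0, "ay": 0, "az": 0, "hand": 1}, {"dx": 7, "dy": -5, "dz": -12, "ax": 0, "ay": 0, "az": 0, "hand": 1}, {"dx": 10, "dy": -8, "dz": -12, "ax": 0, "ay": 0, "az": 0, "hand": 1}, {"dx": 13, "dy": -11, "dz": -12, "ax": 0, "ay": 0, "az": 0, "hand": 1}, {"dx": 15, "dy": -13, "dz": -12, "ax": 0, "ay": 0, "az": 0, "hand": 1}, {"dx": 15, "dy": -13, "dz": -12, "ax": 0, "ay": 0, "az": 0, "hand": 1}, {"dx": 15, "dy": -13, "dz": -12, "ax": 0, "ay": 0, "az": 0, "hand": 1}, {"dx": 15, "dy": -13, "dz": -12, "ax": 0, "ay": 0, "az": 0, "hand": 1}])

```text
time: 1.83
tool_pos: [0.5205, 0.1495, 0.3516]
ee_rot: [2.221, 2.221, 0.001]
contact_force: [0.4, -0.4, 0.5]
gripper_width: 0.0853
```

```bash
python3 - <<'E'
from h import *
im,cp=snap('wrist','w2.png'); o=env.get_obs();print(o['time'],o['tool_pos'],o['ee_rot'],o['q'])
np.savez('w2.npz',im=im,**cp)
for t in ['dosing_cup','bottle','polish_bottle','stand']:
    for d in nets.boxes_of(t,'wrist'): print(t,round(d['score'],2),d['location'],proj(d['location'],cp))
print(cp)
E
```

```text
1.8833 [0.5209 0.1488 0.3514] [2.2225 2.2187 0.0001] [-0.3417  0.3534  0.0156  1.6481 -0.0048  1.1396 -0.3268]
dosing_cup 0.79 [0.5264, 0.2807, 0.1806] [[320.7082  51.7133]]
dosing_cup 0.62 [0.6537, -0.132, 0.0684] [[390.8676 326.3394]]
bottle 0.8 [0.5221, 0.2606, 0.1288] [[315.9208  79.6529]]
polish_bottle 0.94 [0.5695, 0.1555, 0.2061] [[363.2985 185.1224]]
stand 0.83 [0.4776, 0.2077, 0.0186] [[286.9042 123.3434]]
{'K': array([[295.9053,   0.    , 314.3636],
       [  0.    , 295.9053, 204.4451],
       [  0.    ,   0.    ,   1.    ]]), 'camera_from_world': array([[ 1.    , -0.0001,  0.    , -0.5203],
       [ 0.0001,  0.9527, -0.304 , -0.0661],
       [ 0.    ,  0.304 ,  0.9527, -0.5411],
       [ 0.    ,  0.    ,  0.    ,  1.    ]])}
```

View pics/w2.png

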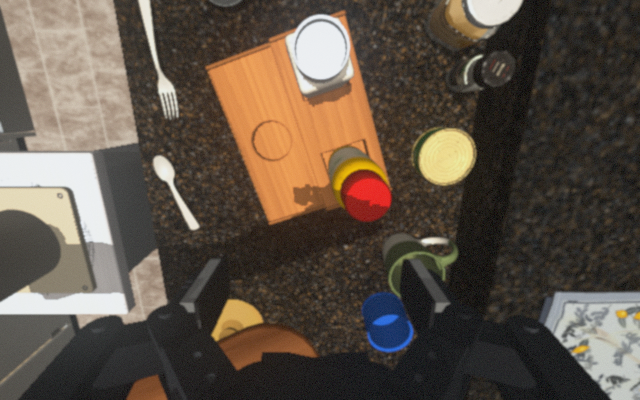

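```bash
python3 - <<'E'
import cv2
im=cv2.imread('pics/w2.png')
c=im[0:240,190:410]; c=cv2.resize(c,None,fx=2.5,fy=2.5,interpolation=cv2.INTER_CUBIC); cv2.imwrite('pics/w2c.png',c)
E
```

```text
(no output)
```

View pics/w2c.png

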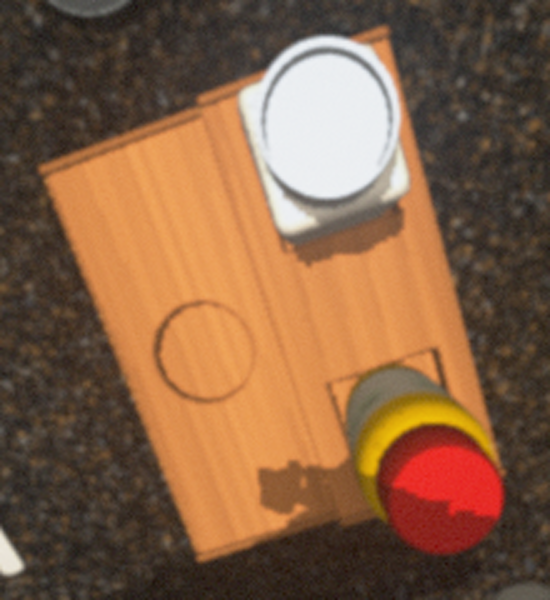

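```bash
python3 - <<'E'
from h import *
from scipy.optimize import least_squares
cp=dict(np.load('w2.npz'))
S=np.array([[-105.5,131,20],[-105.5,-131,20],[-58,0,20],[105.5,131,40],[10.5,-40.5,40],[79.5,-40.5,40]])/1e3
uv=np.array([[44,173],[197,549],[207,351],[388,28],[329,382],[438,348]])/2.5+[190,0]
def W(p,S): return S@R.from_euler('z',p[2]).as_matrix().T+[p[0],p[1],0]
f=lambda p:(proj(W(p,S),cp)-uv).ravel()
r=least_squares(f,[.48,.2,.35],loss='soft_l1',max_nfev=500); p=r.x
print(p,np.degrees(p[2]));print(f(p).reshape(-1,2))
C=W(p,np.array([[-.058,0,.008],[.045,.075,.177],[.045,-.075,.214]]));print(C)
print('cup top pred px crop',(proj(C,cp)-[190,0])*2.5)
print('cup meas',onz(np.array([329,119])/2.5+[190,0],.177,cp))
np.save('stand.npy',p)
# overlay in scene
for n in ['scene','side','wrist']:
    im,c=snap(n,f'chk_{n}.png')
    for z,pt,rad in [(.177,C[1],.028),(.020,C[0],.0325),(.13,C[1],.0285)]:
        a=np.linspace(0,6.283,60); P=np.c_[pt[0]+rad*np.cos(a),pt[1]+rad*np.sin(a),0*a+z]
        cv2.polylines(im,[(proj(P,c)*16).astype(np.int32)],True,(255,0,255),1,cv2.LINE_AA,4)
    for poly in [[[-.1055,.131,.02],[-.1055,-.131,.02]],[[.1055,.131,.04],[.1055,-.131,.04]]]:
        cv2.polylines(im,[(proj(W(p,np.array(poly)),c)*16).astype(np.int32)],False,(0,255,255),1,cv2.LINE_AA,4)
    u=proj(C[1],c)[0].astype(int); x0=max(0,u[0]-90);y0=max(0,u[1]-60)
    cv2.imwrite(f'pics/ov_{n}.png',cv2.resize(im[y0:y0+180,x0:x0+200],None,fx=2.,fy=2.,interpolation=cv2.INTER_CUBIC)[:,:,::-1])
import os
a=[cv2.imread(f'pics/ov_{n}.png') for n in ['scene','side']]
cv2.imwrite('pics/ov1.png',np.hstack(a))
E
```

```text
[0.507  0.1979 0.3398] 19.467622208446183
[[ 0.3669 -1.1234]
 [ 5.4923  5.0428]
 [-1.4347  2.1024]
 [ 1.0304 -2.7882]
 [-0.6396  1.2462]
 [-1.0162 -0.4696]]
[[0.4523 0.1785 0.008 ]
 [0.5244 0.2836 0.177 ]
 [0.5744 0.1421 0.214 ]]
cup top pred px crop [[205.9773 354.3188]
 [321.5839 122.8174]
 [447.1184 500.2997]]
cup meas [0.5273 0.2849 0.177 ]
```

View pics/ov1.png

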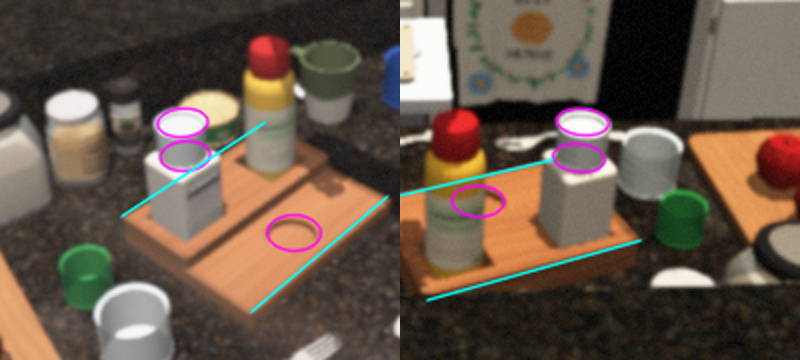

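View pics/ov_wrist.png

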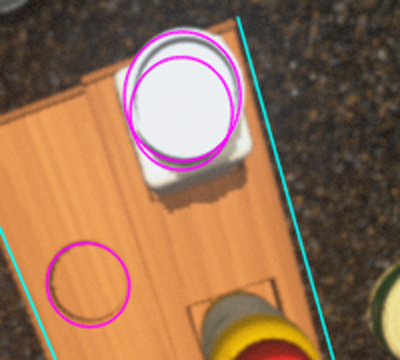

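>>> jog_arm(moves=[{"dx": 1, "dy": -1, "dz": 0, "ax": 0, "ay": 0, "az": -0.12, "hand": 1}, {"dx": 2, "dy": -2, "dz": 0, "ax": 0, "ay": 0, "az": -0.24, "hand": 1}, {"dx": 3, "dy": -3, "dz": 0, "ax": 0, "ay": 0, "az": -0.36, "hand": 1}, {"dx": 4, "dy": -4, "dz": 0, "ax": 0, "ay": 0, "az": -0.48, "hand": 1}, {"dx": 5, "dy": -4, "dz": 0, "ax": 0, "ay": 0, "az": -0.6, "hand": 1}, {"dx": 6, "dy": -4, "dz": 0, "ax": 0, "ay": 0, "az": -0.72, "hand": 1}, {"dx": 7, "dy": -4, "dz": 0, "ax": 0, "ay": 0, "az": -0.84, "hand": 1}, {"dx": 7, "dy": -4, "dz": 0, "ax": 0, "ay": 0, "az": -0.96, "hand": 1}, {"dx": 7, "dy": -4, "dz": 0, "ax": 0, "ay": 0, "az": -1.08, "hand": 1}, {"dx": 7, "dy": -4, "dz": 0, "ax": 0, "ay": 0, "az": -1.2, "hand": 1}, {"dx": 7, "dy": -4, "dz": 0, "ax": 0, "ay": 0, "az": -1.32, "hand": 1}, {"dx": 7, "dy": -4, "dz": 0, "ax": 0, "ay": 0, "az": -1.44, "hand": 1}])

```text
time: 3.23
tool_pos: [0.4802, 0.2198, 0.3512]
ee_rot: [-0.197, -3.135, 0.0]
contact_force: [-0.7, 0.2, -0.3]
gripper_width: 0.0854
```

>>> jog_arm(moves=[{"dx": 0, "dy": 0, "dz": 0, "ax": 0, "ay": 0, "az": -0.12, "hand": 1}, {"dx": 0, "dy": 0, "dz": 0, "ax": 0, "ay": 0, "az": -0.24, "hand": 1}, {"dx": 0, "dy": 0, "dz": 0, "ax": 0, "ay": 0, "az": -0.36, "hand": 1}, {"dx": 0, "dy": 0, "dz": 0, "ax": 0, "ay": 0, "az": -0.47, "hand": 1}, {"dx": 0, "dy": 0, "dz": 0, "ax": 0, "ay": 0, "az": -0.47, "hand": 1}, {"dx": 0, "dy": 0, "dz": 0, "ax": 0, "ay": 0, "az": -0.47, "hand": 1}, {"dx": 0, "dy": 0, "dz": 0, "ax": 0, "ay": 0, "az": -0.47, "hand": 1}])

```text
time: 3.82
tool_pos: [0.4802, 0.2198, 0.3513]
ee_rot: [0.525, -3.097, 0.0]
contact_force: [0.3, 0.7, 0.1]
gripper_width: 0.0849
```

```bash
python3 - <<'E'
from h import *
im,cp=snap('wrist','w3.png'); o=env.get_obs();print(o['time'],o['tool_pos'],R.from_rotvec(o['ee_rot']).as_matrix(),o['q'])
np.savez('w3.npz',im=im,**cp)
p=np.load('stand.npy')
c,s=np.cos(p[2]),np.sin(p[2])
C=np.array([[.4523,.1785,.02],[.5273,.2849,.177]]); u=proj(C,cp); print(u)
a=[]
for q in u:
    q=q.astype(int); y0=max(0,q[1]-50);x0=max(0,q[0]-60); cr=im[y0:y0+110,x0:x0+120]; print('crop',x0,y0); a.append(cv2.resize(np.ascontiguousarray(cr),(480,440),interpolation=cv2.INTER_CUBIC) if cr.shape[:2]==(110,120) else np.zeros((440,480,3),np.uint8))
cv2.imwrite('pics/w3c.png',cv2.resize(np.hstack(a),None,fx=.83,fy=.83)[:,:,::-1])
E
```

```text
3.8667 [0.4801 0.2199 0.3513] [[-0.9439 -0.3304 -0.    ]
 [-0.3304  0.9439 -0.0001]
 [ 0.0001 -0.     -1.    ]] [-0.1818  0.3545 -0.423   1.6734  0.157   1.1474  1.2612]
[[295.0649 135.658 ]
 [353.295  239.0733]]
crop 235 85
crop 293 189
```

View pics/w3.png

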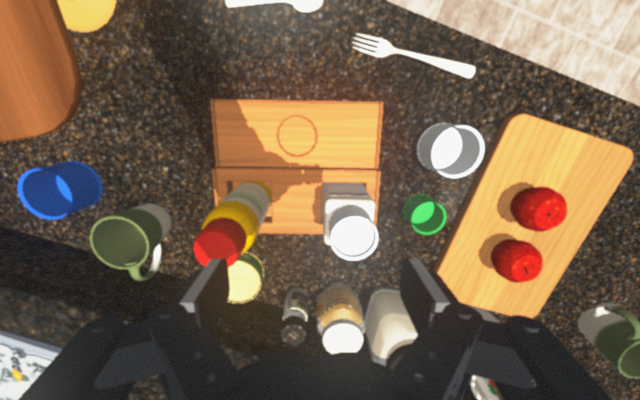

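View pics/w3c.png

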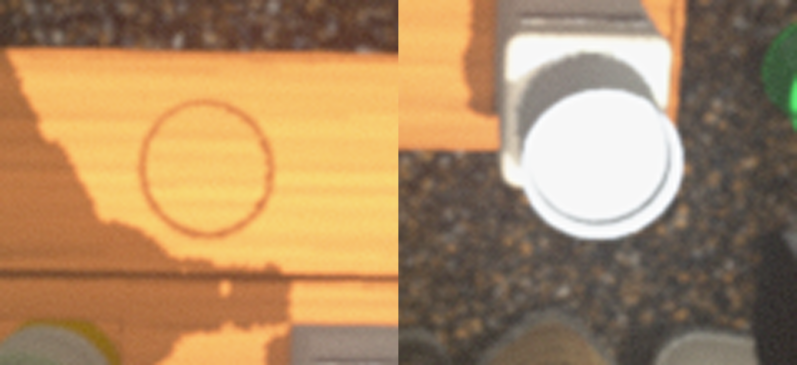

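```bash
python3 - <<'E'
from h import *
cp=dict(np.load('w3.npz'))
w=onz([297,135.6],.02,cp); c=onz([354.7,238.2],.177,cp)
print('well',w,'cup',c,'diff',c-w)
c2=onz([354.7,238.2+24.1],.177,cp);print('r',np.linalg.norm(c2-c), np.linalg.norm(onz([297,135.6+20.6],.02,cp)-w))
y=np.radians(19.5); ex=np.array([np.cos(y),np.sin(y)]);ey=np.array([-ex[1],ex[0]])
d=(c-w)[:2];print('stand diff',d@ex,d@ey,'expect .103 .075')
# front edge line for yaw: px
a=onz([213,169.5],.02,cp);b=onz([380,167.5],.02,cp);print(np.degrees(np.arctan2(*(b-a)[[1,0]]))-90)
a=onz([213,100],.02,cp);b=onz([382,101],.02,cp);print(np.degrees(np.arctan2(*(b-a)[[1,0]]))-90)
t=env.get_obs()['tool_pos']; Rm=R.from_rotvec(env.get_obs()['ee_rot']).as_matrix()
print('cup in tool cm',Rm.T@(c-t)*100,'well',Rm.T@(w-t)*100)
E
```

```text
well [0.4512 0.1813 0.02  ] cup [0.5257 0.286  0.177 ] diff [0.0745 0.1047 0.157 ]
r 0.031602936980988074 0.032242895178491625
stand diff 0.10518372080578478 0.07382989473596474 expect .103 .075
19.92724500148853
18.927221853252206
cup in tool cm [-6.4929  4.7376 17.4271] well [ 3.9974 -2.6831 33.1281]
```

>>> jog_arm(moves=[{"dx": -3, "dy": 2, "dz": 1, "ax": 0, "ay": 0, "az": 0, "hand": 1}, {"dx": -6.4, "dy": 4.8, "dz": 2, "ax": 0, "ay": 0, "az": 0, "hand": 1}, {"dx": -6.4, "dy": 4.8, "dz": 6, "ax": 0, "ay": 0, "az": 0, "hand": 1}, {"dx": -6.4, "dy": 4.8, "dz": 10, "ax": 0, "ay": 0, "az": 0, "hand": 1}, {"dx": -6.4, "dy": 4.8, "dz": 13, "ax": 0, "ay": 0, "az": 0, "hand": 1}, {"dx": -6.4, "dy": 4.8, "dz": 13, "ax": 0, "ay": 0, "az": 0, "hand": 1}, {"dx": -6.4, "dy": 4.8, "dz": 13, "ax": 0, "ay": 0, "az": 0, "hand": 1}])

```text
time: 4.45
tool_pos: [0.5238, 0.2863, 0.2204]
ee_rot: [0.529, -3.094, 0.002]
contact_force: [0.7, 0.5, 0.7]
gripper_width: 0.0855
```

```bash
python3 - <<'E'
from h import *
im,cp=snap('wrist','w4.png'); o=env.get_obs();print(o['time'],o['tool_pos'])
np.savez('w4.npz',im=im,**cp)
E
```

```text
4.5 [0.525  0.2872 0.2224]
```

View pics/w4.png

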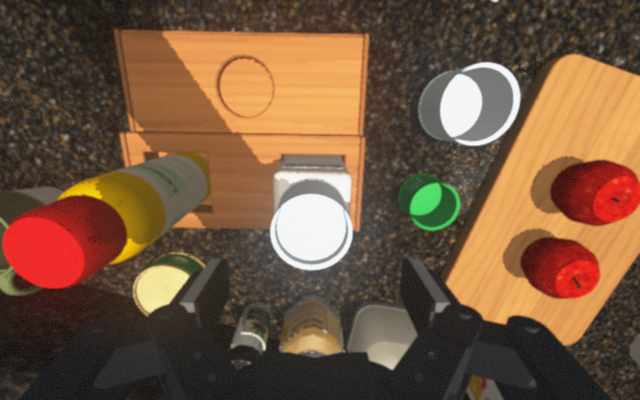

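```bash
python3 - <<'E'
from h import *
cp=dict(np.load('w4.npz')); im=cp['im']
o=env.get_obs();print(o['time'],o['tool_pos'])
for c in [[.5257,.286],[.5245,.286],[.5234,.2862]]:
    a=np.linspace(0,6.2832,72,endpoint=False)
    P=np.c_[c[0]+.028*np.cos(a),c[1]+.028*np.sin(a),0*a+.177]; u=proj(P,cp); print(c,u.min(0),u.max(0))
w=onz([246,87.2],.02,cp); print('well',w)
cr=im[170:280,255:365].copy(); cv2.imwrite('pics/w4c.png',cv2.resize(cr,None,fx=5,fy=5,interpolation=cv2.INTER_CUBIC)[:,:,::-1])
E
```

```text
4.5 [0.525  0.2872 0.2224]
[0.5257, 0.286] [272.019  192.9854] [353.8262 268.7827]
[0.5245, 0.286] [272.5322 191.3174] [354.4755 267.3703]
[0.5234, 0.2862] [273.2855 189.8816] [355.345  266.1547]
well [0.4518 0.1825 0.02  ]
```

View pics/w4c.png

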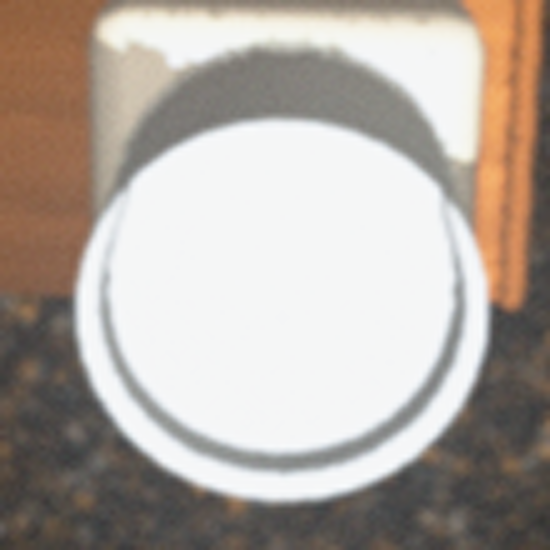

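The crop shows the clear cup on the white bottle (centre px 311,232). Its width matches 56 mm, so this is the right cup. Next I descend and grip.

>>> jog_arm(moves=[{"dx": -0.1, "dy": -0.1, "dz": 3, "ax": 0, "ay": 0, "az": 0, "hand": 1}, {"dx": -0.1, "dy": -0.1, "dz": 6, "ax": 0, "ay": 0, "az": 0, "hand": 1}, {"dx": -0.1, "dy": -0.1, "dz": 7.9, "ax": 0, "ay": 0, "az": 0, "hand": 1}, {"dx": -0.1, "dy": -0.1, "dz": 7.9, "ax": 0, "ay": 0, "az": 0, "hand": 1}, {"dx": -0.1, "dy": -0.1, "dz": 7.9, "ax": 0, "ay": 0, "az": 0, "hand": 0}, {"dx": -0.1, "dy": -0.1, "dz": 7.9, "ax": 0, "ay": 0, "az": 0, "hand": -1}, {"dx": -0.1, "dy": -0.1, "dz": 7.9, "ax": 0, "ay": 0, "az": 0, "hand": -1}, {"dx": -0.1, "dy": -0.1, "dz": 7.9, "ax": 0, "ay": 0, "az": 0, "hand": -1}, {"dx": -0.1, "dy": -0.1, "dz": 7.9, "ax": 0, "ay": 0, "az": 0, "hand": -1}, {"dx": -0.1, "dy": -0.1, "dz": 7.9, "ax": 0, "ay": 0, "az": 0, "hand": -1}], newtons=30)

```text
time: 5.33
tool_pos: [0.5276, 0.2871, 0.1454]
ee_rot: [-0.529, 3.091, 0.003]
contact_force: [0.9, 0.1, 7.1]
gripper_width: 0.0556
```

```bash
python3 - <<'E'
from h import *
im,cp=snap('wrist','w5.png'); o=env.get_obs();print(o['time'],o['tool_pos'],o['contact_force'],o['gripper_width'])
np.savez('w5.npz',im=im,**cp)
E
```

```text
5.3833 [0.5276 0.2871 0.1454] [-0.3991 -0.3646  6.8683] 0.05538569036694459
```

View pics/w5.png

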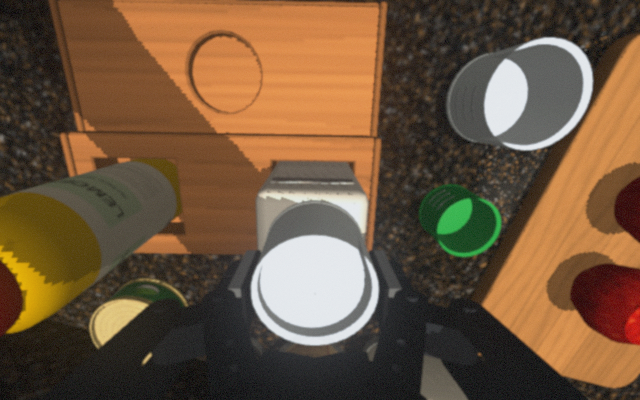

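>>> jog_arm(moves=[{"dx": 0, "dy": 0, "dz": -0.7, "ax": 0, "ay": 0, "az": 0, "hand": -1}, {"dx": 0, "dy": 0, "dz": -1.5, "ax": 0, "ay": 0, "az": 0, "hand": -1}, {"dx": 0, "dy": 0, "dz": -3, "ax": 0, "ay": 0, "az": 0, "hand": -1}, {"dx": 0, "dy": 0, "dz": -4.5, "ax": 0, "ay": 0, "az": 0, "hand": -1}, {"dx": 0, "dy": 0, "dz": -6, "ax": 0, "ay": 0, "az": 0, "hand": -1}, {"dx": 0, "dy": 0, "dz": -7, "ax": 0, "ay": 0, "az": 0, "hand": -1}, {"dx": 0, "dy": 0, "dz": -7, "ax": 0, "ay": 0, "az": 0, "hand": -1}, {"dx": 0, "dy": 0, "dz": -7, "ax": 0, "ay": 0, "az": 0, "hand": -1}])

```text
time: 6.05
tool_pos: [0.5259, 0.2862, 0.2131]
ee_rot: [-0.53, 3.095, 0.001]
contact_force: [0.1, -0.4, 0.8]
gripper_width: 0.0553
```

```bash
python3 - <<'E'
from h import *
im,cp=snap('wrist','w6.png'); o=env.get_obs();print(o['time'],o['tool_pos'],o['contact_force'],o['gripper_width'],o['ee_rot'],o['q'])
np.savez('w6.npz',im=im,**cp)
a,_=snap('side','s6.png'); b,_=snap('scene','sc6.png')
cv2.imwrite('pics/x6.png',np.hstack([cv2.resize(np.ascontiguousarray(b[100:300,180:380]),None,fx=2,fy=2),cv2.resize(np.ascontiguousarray(a[100:300,260:460]),None,fx=2,fy=2)])[:,:,::-1])
E
```

```text
6.1 [0.5255 0.2857 0.2122] [-0.7513  0.8007 -0.1713] 0.055783890440366635 [ 0.5301 -3.0963  0.0003] [-0.304   0.5972 -0.3839  1.6817  0.269   0.9154  1.117 ]
```

View pics/w6.png

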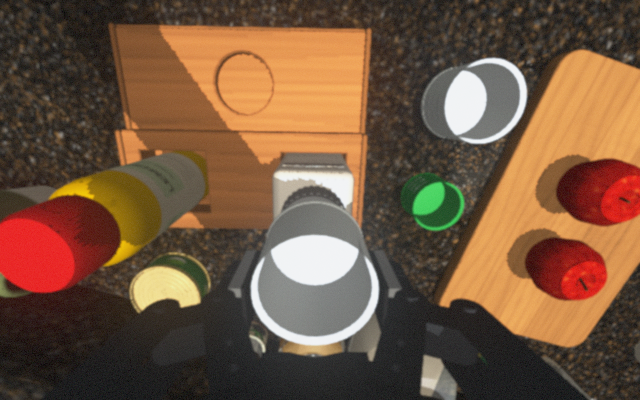

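View pics/x6.png

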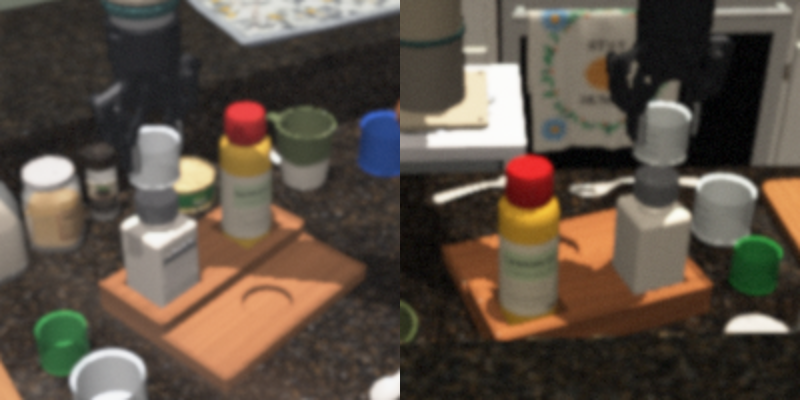

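```bash
python3 - <<'E'
from h import *
cp=dict(np.load('w6.npz')); o=env.get_obs();t=o['tool_pos'];print(t)
im=cp['im']
Rm=R.from_rotvec(o['ee_rot']).as_matrix()
for off in [[0,0],[.002,0],[-.002,0],[0,.002]]:
    c=t+Rm@np.array([off[0],off[1],0])
    a=np.linspace(0,6.2832,72,endpoint=False)
    P=np.c_[c[0]+.028*np.cos(a),c[1]+.028*np.sin(a),0*a+t[2]+.0316]; u=proj(P,cp); print(off,u.min(0),u.max(0))
cr=im[170:360,235:395].copy();A=cv2.resize(cr,None,fx=3,fy=3,interpolation=cv2.INTER_CUBIC)
B=cv2.resize(im[40:125,200:290].copy(),None,fx=3,fy=3,interpolation=cv2.INTER_CUBIC); 
B=cv2.copyMakeBorder(B,0,A.shape[0]-B.shape[0],0,0,cv2.BORDER_CONSTANT)
cv2.imwrite('pics/w6c.png',np.hstack([A,B])[:,:,::-1]); print(A.shape)
E
```

```text
[0.5252 0.2856 0.2115]
[0, 0] [250.5652 233.6986] [376.486  342.5733]
[0.002, 0] [250.2666 229.2498] [376.7756 339.1426]
[-0.002, 0] [250.8611 238.1037] [376.1991 345.9743]
[0, 0.002] [255.0791 233.6955] [381.0012 342.5687]
(570, 480, 3)
```

View pics/w6c.png

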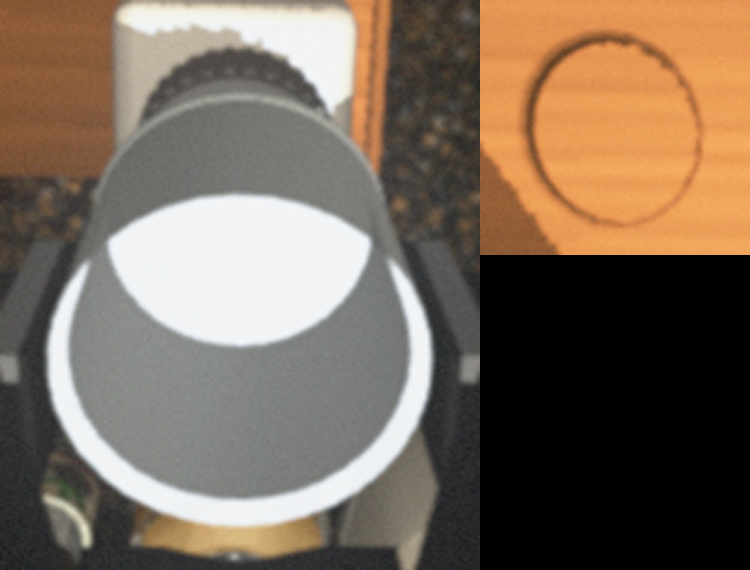

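```bash
python3 - <<'E'
from h import *
cp=dict(np.load('w6.npz')); o=env.get_obs();t=o['tool_pos']
Rm=R.from_rotvec(o['ee_rot']).as_matrix()
w=onz([245,83.3],.02,cp); print(w)
for ww in [w,np.array([.4518,.1825,.02]),np.array([.4512,.1813,.02]),np.array([.4523,.1785,.02])]: print('well minus cup in tool cm',(Rm.T@(ww-t))*100-[-.07,.05,0])
cc=onz([313,200],.17,cp)
E
```

```text
[0.4514 0.1825 0.02  ]
well minus cup in tool cm [10.4195 -7.3042 19.1674]
well minus cup in tool cm [10.3838 -7.3207 19.1674]
well minus cup in tool cm [10.4803 -7.4139 19.1676]
well minus cup in tool cm [10.4697 -7.7145 19.1677]
```

>>> jog_arm(moves=[{"dx": 2, "dy": -1.4, "dz": 0, "ax": 0, "ay": 0, "az": 0, "hand": -1}, {"dx": 4.5, "dy": -3.1, "dz": 0, "ax": 0, "ay": 0, "az": 0, "hand": -1}, {"dx": 7.5, "dy": -5.2, "dz": 0, "ax": 0, "ay": 0, "az": 0, "hand": -1}, {"dx": 10, "dy": -7.1, "dz": 1, "ax": 0, "ay": 0, "az": 0, "hand": -1}, {"dx": 10.4, "dy": -7.35, "dz": 4, "ax": 0, "ay": 0, "az": 0, "hand": -1}, {"dx": 10.4, "dy": -7.35, "dz": 8, "ax": 0, "ay": 0, "az": 0, "hand": -1}, {"dx": 10.4, "dy": -7.35, "dz": 12, "ax": 0, "ay": 0, "az": 0, "hand": -1}, {"dx": 10.4, "dy": -7.35, "dz": 15, "ax": 0, "ay": 0, "az": 0, "hand": -1}, {"dx": 10.4, "dy": -7.35, "dz": 16, "ax": 0, "ay": 0, "az": 0, "hand": -1}, {"dx": 10.4, "dy": -7.35, "dz": 16, "ax": 0, "ay": 0, "az": 0, "hand": -1}, {"dx": 10.4, "dy": -7.35, "dz": 16, "ax": 0, "ay": 0, "az": 0, "hand": -1}])

```text
time: 7.12
tool_pos: [0.452, 0.1824, 0.0524]
ee_rot: [0.531, -3.096, -0.0]
contact_force: [-0.6, 0.6, 0.6]
gripper_width: 0.0552
```

```bash
python3 - <<'E'
from h import *
im,cp=snap('wrist','w7.png'); o=env.get_obs();print(o['time'],o['tool_pos'],o['contact_force'],o['gripper_width'],o['ee_rot'],o['q'])
np.savez('w7.npz',im=im,**cp)
b,_=snap('scene','sc7.png')
cv2.imwrite('pics/x7.png',np.hstack([cv2.resize(np.ascontiguousarray(b[170:310,230:380]),None,fx=2.6,fy=2.6,interpolation=cv2.INTER_CUBIC),cv2.resize(np.ascontiguousarray(im[100:400,160:480]),(390,364))])[:,:,::-1])
E
```

```text
7.1667 [0.4528 0.1827 0.0533] [-0.3787  0.2967 -0.2023] 0.055387803130953865 [-0.5303  3.095   0.001 ] [-0.2809  0.7086 -0.2367  2.0992  0.4267  0.3772  1.0484]
```

View pics/x7.png

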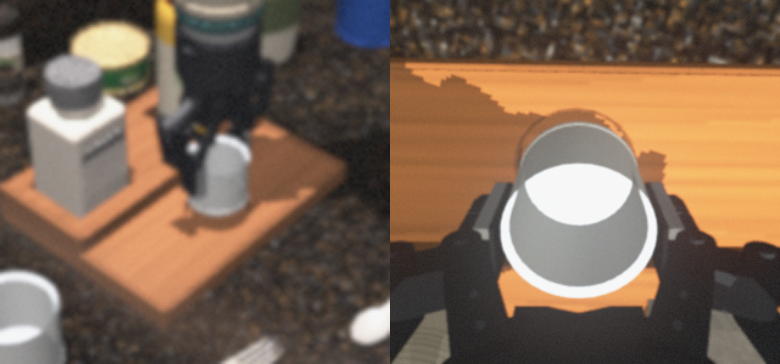

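```bash
python3 - <<'E'
from h import *
cp=dict(np.load('w7.npz')); im=cp['im'].copy()
t=np.array([.4524,.1826,.0529]); 
o=env.get_obs(); Rm=R.from_rotvec(o['ee_rot']).as_matrix()
def circ(c,r,z,col):
    a=np.linspace(0,6.2832,72,endpoint=False)
    P=np.c_[c[0]+r*np.cos(a),c[1]+r*np.sin(a),0*a+z]
    return P,col
big=cv2.resize(im[170:300,240:390].copy(),None,fx=5,fy=5,interpolation=cv2.INTER_CUBIC)
cc=t+Rm@np.array([-.0007,.0005,0])
for P,col in [circ([.4515,.1822],.0325,.02,(0,0,255)),circ(cc,.0285,t[2]-.0154,(0,255,0)),circ(cc,.028,t[2]+.0316,(255,0,255))]:
    u=(proj(P,cp)-[240,170])*5; cv2.polylines(big,[(u*16).astype(np.int32)],True,col,1,cv2.LINE_AA,4)
cv2.imwrite('pics/x7b.png',big[:,:,::-1][:600])
E
```

```text
(no output)
```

View pics/x7b.png

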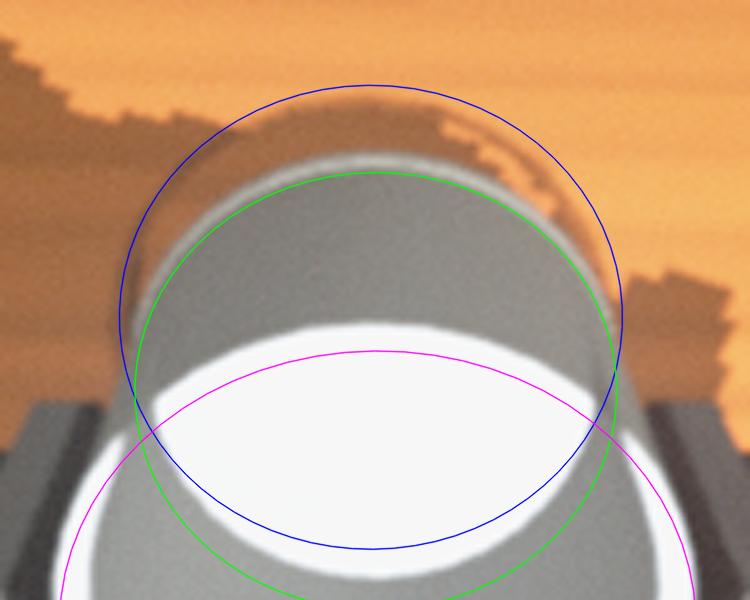

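```bash
python3 - <<'E'
from h import *
cp=dict(np.load('w7.npz')); im=cp['im'].copy()
o=env.get_obs(); Rm=R.from_rotvec(o['ee_rot']).as_matrix(); t=o['tool_pos']; print(t)
B=lambda u,v,z:(Rm.T@(onz([u/5+240,v/5+170],z,cp)-t)*1000)[:2]
for z in (.0375,.0405): print('mouth top',B(375,152,z)-[28.5,0],'L/R',B(131,370,z),B(614,370,z))
print('top disc',B(375,322,.0845)-[28,0])
for r in (32.5,30.5): print('well top',B(368,97,.02)-[r,0],'L',B(122,330,.02))
# whole-frame well ring in enlarged enhanced view
big=cv2.resize(im[180:260,255:385].copy(),None,fx=6,fy=6,interpolation=cv2.INTER_CUBIC)
cv2.imwrite('pics/x7d.png',cv2.convertScaleAbs(big,alpha=1.4,beta=-20)[:,:,::-1])
E
```

```text
[0.4532 0.1828 0.0538]
mouth top [2.5032 0.4614] L/R [  4.2249 -28.2011] [ 4.214  28.6011]
mouth top [3.4029 0.4523] L/R [  5.6306 -27.6686] [ 5.6199 28.0604]
top disc [2.5515 0.334 ]
well top [ 0.324  -0.3541] L [  1.6961 -32.1939]
well top [ 2.324  -0.3541] L [  1.6961 -32.1939]
```

View pics/x7d.png

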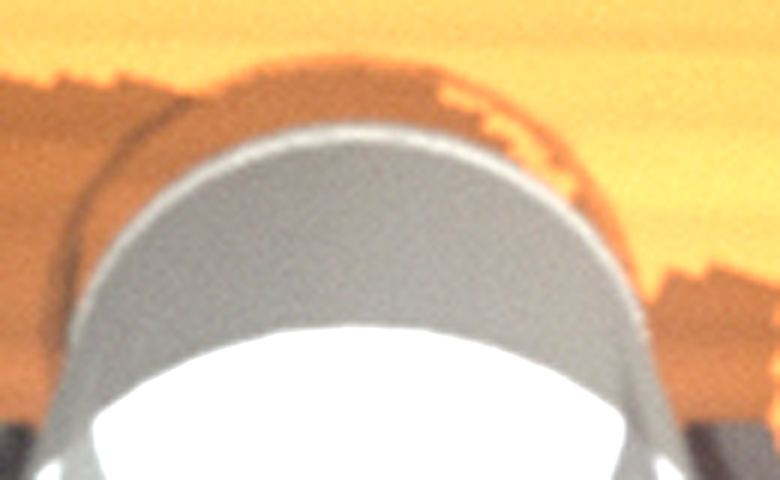

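```bash
python3 - <<'E'
from h import *
from scipy.optimize import least_squares
c1=dict(np.load('w1.npz')); Tt=np.eye(4);Tt[:3,:3]=R.from_rotvec([2.2215,2.2214,0.0001]).as_matrix();Tt[:3,3]=[.65,0,.2313]
CT=c1['camera_from_world']@Tt   # cam from tool
print(CT)
K=c1['K']; cp={'K':K,'camera_from_world':CT}
a=np.linspace(0,6.2832,180,endpoint=False)
def ext(x,y,z,r):
    u=proj(np.c_[x+r*np.cos(a),y+r*np.sin(a),0*a+z],cp); return np.r_[u[:,0].min(),u[:,0].max(),u[:,1].min(),u[:,1].max()]
obs=np.array([250.3,379.3,234.5,345.3])
r=least_squares(lambda p:ext(*p,.028)-obs,[0,0,-.03]);print(r.x,r.fun)
# fixed z for x,y
for z in (-.0316,-.034): 
    r=least_squares(lambda p:ext(*p,z,.028)-obs,[0,0]);print(z,r.x,r.fun)
m=np.array([266.2,362.8,200.4])
r=least_squares(lambda p:ext(p[0],p[1],p[2],.0285)[:3]-m,[0,0,.0154]);print('mouth',r.x,r.fun)
# well in tool from w7
cw=dict(np.load('w7.npz'))['camera_from_world']; WT=np.linalg.inv(cw)@CT; print('tool pos at w7',WT[:3,3])
for f,uv in [('w3',[297,135.6]),('w4',[246,87.2]),('w6',[245,83.3])]:
    d=dict(np.load(f+'.npz')); W=np.linalg.inv(d['camera_from_world'])@CT; w=onz(uv,.02,d); print(f,'TCP',W[:3,3],'well',w, 'in w7 tool mm',(WT[:3,:3].T@(w-WT[:3,3]))*1000)
E
```

```text
[[-0.0001  1.      0.0011  0.0002]
 [ 0.9528 -0.0003  0.3035 -0.0305]
 [ 0.3035  0.0011 -0.9528 -0.1607]
 [ 0.      0.      0.      1.    ]]
[ 0.0017  0.0001 -0.0327] [ 0.1395 -0.1394 -0.1516  0.173 ]
-0.0316 [0.001  0.0001] [ 0.7681 -0.7671  0.2641 -0.4757]
-0.034 [0.0025 0.0001] [-0.5999  0.5989 -0.6373  0.9384]
mouth [ 0.0011 -0.0001  0.0152] [0. 0. 0.]
tool pos at w7 [0.4519 0.1826 0.0524]
w3 TCP [0.48   0.22   0.3512] well [0.4512 0.1813 0.02  ] in w7 tool mm [ 1.0351 -1.0795 32.3772]
w4 TCP [0.5237 0.2865 0.2204] well [0.4518 0.1825 0.02  ] in w7 tool mm [ 0.0721 -0.2051 32.3784]
w6 TCP [0.5258 0.2864 0.213 ] well [0.4514 0.1825 0.02  ] in w7 tool mm [ 0.4532 -0.0135 32.3792]
```

>>> jog_arm(moves=[{"dx": -0.1, "dy": -0.05, "dz": 0.7, "ax": 0, "ay": 0, "az": 0, "hand": -1}, {"dx": -0.1, "dy": -0.05, "dz": 1.4, "ax": 0, "ay": 0, "az": 0, "hand": -1}, {"dx": -0.1, "dy": -0.05, "dz": 1.9, "ax": 0, "ay": 0, "az": 0, "hand": -1}, {"dx": -0.1, "dy": -0.05, "dz": 2.3, "ax": 0, "ay": 0, "az": 0, "hand": -1}, {"dx": -0.1, "dy": -0.05, "dz": 2.6, "ax": 0, "ay": 0, "az": 0, "hand": -1}, {"dx": -0.1, "dy": -0.05, "dz": 2.9, "ax": 0, "ay": 0, "az": 0, "hand": -1}, {"dx": -0.1, "dy": -0.05, "dz": 2.9, "ax": 0, "ay": 0, "az": 0, "hand": -1}, {"dx": -0.1, "dy": -0.05, "dz": 2.9, "ax": 0, "ay": 0, "az": 0, "hand": -1}])

```text
time: 7.88
tool_pos: [0.453, 0.1818, 0.0233]
ee_rot: [0.53, -3.096, 0.0]
contact_force: [-1.3, -0.4, 1.4]
gripper_width: 0.0552
```

```bash
python3 - <<'E'
from h import *
im,cp=snap('wrist','w8.png'); o=env.get_obs();print(o['time'],o['tool_pos'],o['contact_force'],o['gripper_width'])
b,_=snap('scene','sc8.png')
cv2.imwrite('pics/x8.png',np.hstack([cv2.resize(np.ascontiguousarray(b[170:310,230:380]),None,fx=2.6,fy=2.6,interpolation=cv2.INTER_CUBIC),cv2.resize(np.ascontiguousarray(im[100:400,160:480]),(390,364))])[:,:,::-1])
E
```

```text
7.9333 [0.453  0.1818 0.0233] [-0.036   0.1841  1.6995] 0.05571998639734358
```

View pics/x8.png

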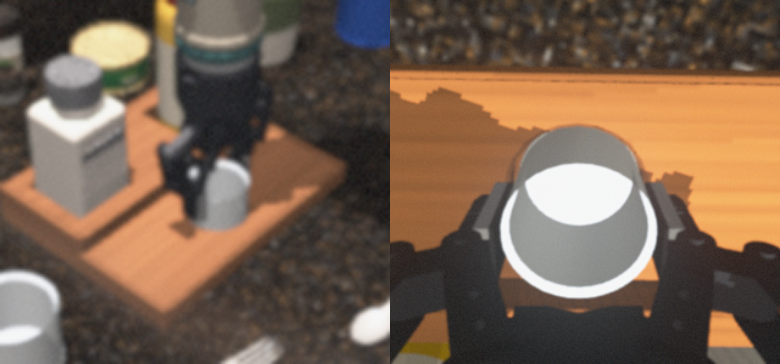

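>>> jog_arm(moves=[{"dx": 0, "dy": 0, "dz": 0, "ax": 0, "ay": 0, "az": 0, "hand": 0.6}, {"dx": 0, "dy": 0, "dz": 0, "ax": 0, "ay": 0, "az": 0, "hand": 0.6}, {"dx": 0, "dy": 0, "dz": 0, "ax": 0, "ay": 0, "az": 0, "hand": 0.6}, {"dx": 0, "dy": 0, "dz": -2, "ax": 0, "ay": 0, "az": 0, "hand": 0.6}, {"dx": 0, "dy": 0, "dz": -5, "ax": 0, "ay": 0, "az": 0, "hand": 0.6}, {"dx": 0, "dy": 0, "dz": -9, "ax": 0, "ay": 0, "az": 0, "hand": 0.6}, {"dx": 0, "dy": 0, "dz": -13, "ax": 0, "ay": 0, "az": 0, "hand": 0.6}, {"dx": 0, "dy": 0, "dz": -17, "ax": 0, "ay": 0, "az": 0, "hand": 0.6}, {"dx": 0, "dy": 0, "dz": -20, "ax": 0, "ay": 0, "az": 0, "hand": 0.6}, {"dx": 0, "dy": 0, "dz": -20, "ax": 0, "ay": 0, "az": 0, "hand": 0.6}, {"dx": 0, "dy": 0, "dz": -20, "ax": 0, "ay": 0, "az": 0, "hand": 0.6}])

```text
time: 8.9
tool_pos: [0.4543, 0.1822, 0.2251]
ee_rot: [-0.529, 3.092, 0.001]
contact_force: [-0.9, -0.4, -0.2]
gripper_width: 0.0682
```

```bash
python3 - <<'E'
from h import *
im,cp=snap('wrist','w9.png'); o=env.get_obs();print(o['time'],o['tool_pos'],o['contact_force'],o['gripper_width'])
np.savez('w9.npz',im=im,**cp)
E
```

```text
8.95 [0.4532 0.1816 0.2236] [ 0.0599 -0.2221  0.3572] 0.06835190798432964
```

View pics/w9.png

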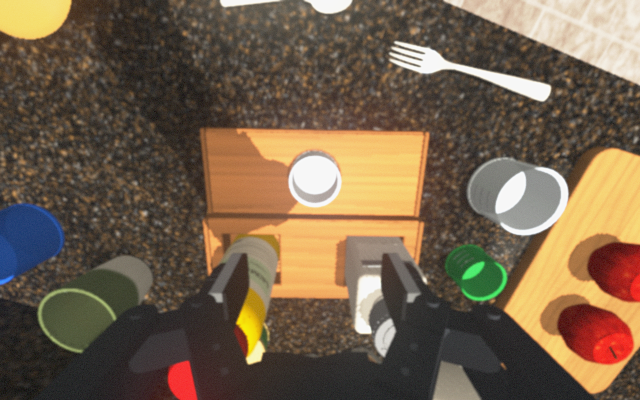

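>>> jog_arm(moves=[{"dx": -3, "dy": 2, "dz": 0, "ax": 0, "ay": 0, "az": 0.12, "hand": 0.8}, {"dx": -6, "dy": 4, "dz": 0, "ax": 0, "ay": 0, "az": 0.24, "hand": 0.8}, {"dx": -9, "dy": 6, "dz": 0, "ax": 0, "ay": 0, "az": 0.36, "hand": 0.8}, {"dx": -10.25, "dy": 7.4, "dz": 0, "ax": 0, "ay": 0, "az": 0.48, "hand": 0.8}, {"dx": -10.25, "dy": 7.4, "dz": 0, "ax": 0, "ay": 0, "az": 0.6, "hand": 0.8}, {"dx": -10.25, "dy": 7.4, "dz": 0, "ax": 0, "ay": 0, "az": 0.72, "hand": 0.8}, {"dx": -10.25, "dy": 7.4, "dz": 0, "ax": 0, "ay": 0, "az": 0.84, "hand": 0.8}, {"dx": -10.25, "dy": 7.4, "dz": 0, "ax": 0, "ay": 0, "az": 0.96, "hand": 0.8}, {"dx": -10.25, "dy": 7.4, "dz": 0, "ax": 0, "ay": 0, "az": 1.0, "hand": 0.8}, {"dx": -10.25, "dy": 7.4, "dz": 0, "ax": 0, "ay": 0, "az": 1.0, "hand": 0.8}, {"dx": -10.25, "dy": 7.4, "dz": 0, "ax": 0, "ay": 0, "az": 1.0, "hand": 0.8}])

```text
time: 9.87
tool_pos: [0.5243, 0.2855, 0.2216]
ee_rot: [-1.016, -2.971, 0.004]
contact_force: [0.4, -0.3, -0.8]
gripper_width: 0.077
```

```bash
python3 - <<'E'
from h import *
im,cp=snap('wrist','w10.png'); o=env.get_obs();print(o['time'],o['tool_pos'],o['contact_force'],o['gripper_width'],o['q'])
np.savez('w10.npz',im=im,rot=o['ee_rot'],**cp)
b,_=snap('scene','sc10.png')
cv2.imwrite('pics/x10.png',cv2.resize(np.ascontiguousarray(b[150:310,200:400]),None,fx=3,fy=3,interpolation=cv2.INTER_CUBIC)[:,:,::-1])
for d in nets.boxes_of('cap','wrist'): print('cap',round(d['score'],2),d['location'],proj(d['location'],cp))
# cup in well check from w9
c9=dict(np.load('w9.npz')); a=np.linspace(0,6.2832,180,endpoint=False)
for w in [[.4516,.1822]]:
    u=proj(np.c_[w[0]+.028*np.cos(a),w[1]+.028*np.sin(a),0*a+.055],c9); print(u.min(0),u.max(0))
E
```

```text
9.9167 [0.5245 0.2855 0.2219] [0.6712 0.2966 0.1105] 0.07674549803273029 [-0.4562  0.5649 -0.1407  1.6763  0.0953  0.9096  0.2776]
cap 0.87 [0.522, 0.2893, 0.1673] [[317.0031 218.8135]]
[289.1537 156.46  ] [340.6701 206.6864]
```

View pics/w10.png

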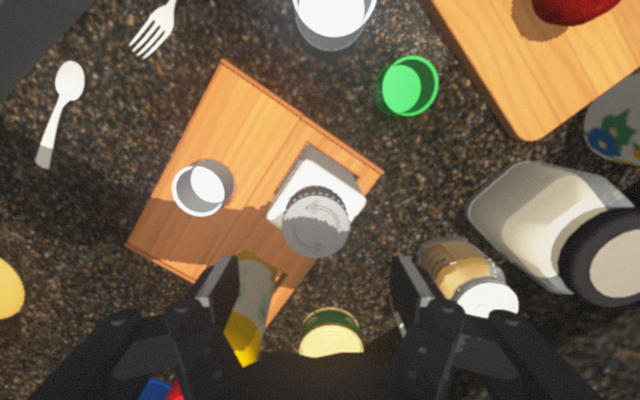

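View pics/x10.png

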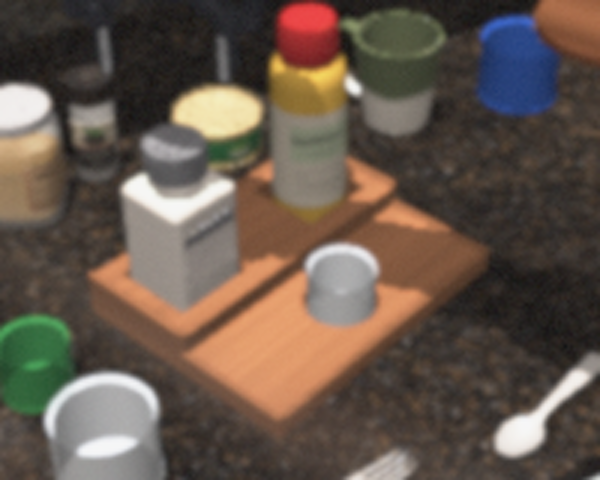

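```bash
python3 - <<'E'
from h import *
cp=dict(np.load('w10.npz')); im=cp['im'].copy(); rot=cp['rot']
c1=dict(np.load('w1.npz')); Tt=np.eye(4);Tt[:3,:3]=R.from_rotvec([2.2215,2.2214,0.0001]).as_matrix();Tt[:3,3]=[.65,0,.2313]
CT=c1['camera_from_world']@Tt; W=np.linalg.inv(cp['camera_from_world'])@CT; print('TCP',W[:3,3])
np.save('CT.npy',CT)
big=cv2.resize(im[175:270,270:365].copy(),None,fx=6,fy=6,interpolation=cv2.INTER_CUBIC)
c=np.array([.526,.2855])
a=np.linspace(0,6.2832,180,endpoint=False)
for z,col in [(.170,(255,0,0)),(.142,(0,255,0))]:
    u=(proj(np.c_[c[0]+.024*np.cos(a),c[1]+.024*np.sin(a),0*a+z],cp)-[270,175])*6
    cv2.polylines(big,[(u*16).astype(np.int32)],True,col,1,cv2.LINE_AA,4)
cv2.imwrite('pics/x10b.png',big[:,:,::-1])
print('per mm tool x,y -> px', (proj((W@np.array([[.001,0,.05,1],[0,.001,.05,1],[0,0,.05,1]]).T).T[:,:3],cp)))
E
```

```text
TCP [0.5243 0.2856 0.2215]
per mm tool x,y -> px [[314.6614 224.9321]
 [316.0814 226.2561]
 [314.6611 226.2556]]
```

View pics/x10b.png

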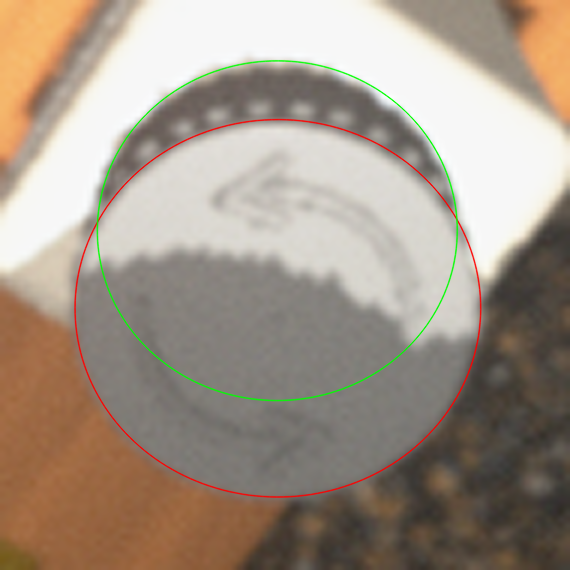

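>>> jog_arm(moves=[{"dx": -0.14, "dy": 0.1, "dz": 3, "ax": 0, "ay": 0, "az": 0, "hand": 0.8}, {"dx": -0.14, "dy": 0.1, "dz": 6, "ax": 0, "ay": 0, "az": 0, "hand": 0.8}, {"dx": -0.14, "dy": 0.1, "dz": 8.15, "ax": 0, "ay": 0, "az": 0, "hand": 0.8}, {"dx": -0.14, "dy": 0.1, "dz": 8.15, "ax": 0, "ay": 0, "az": 0, "hand": 0.8}, {"dx": -0.14, "dy": 0.1, "dz": 8.15, "ax": 0, "ay": 0, "az": 0, "hand": 0}, {"dx": -0.14, "dy": 0.1, "dz": 8.15, "ax": 0, "ay": 0, "az": 0, "hand": -1}, {"dx": -0.14, "dy": 0.1, "dz": 8.15, "ax": 0, "ay": 0, "az": 0, "hand": -1}, {"dx": -0.14, "dy": 0.1, "dz": 8.15, "ax": 0, "ay": 0, "az": 0, "hand": -1}, {"dx": -0.14, "dy": 0.1, "dz": 8.15, "ax": 0, "ay": 0, "az": 0, "hand": -1}, {"dx": -0.14, "dy": 0.1, "dz": 8.15, "ax": 0, "ay": 0, "az": 0, "hand": -1}], newtons=80)

```text
time: 10.85
tool_pos: [0.5274, 0.2855, 0.143]
ee_rot: [1.019, 2.97, 0.001]
contact_force: [-1.3, -2.2, 4.5]
gripper_width: 0.0466
```

```bash
python3 - <<'E'
from h import *
im,cp=snap('wrist','w11.png'); o=env.get_obs();print(o['time'],o['tool_pos'],o['contact_force'],o['gripper_width'],o['q'])
cv2.imwrite('pics/x11.png',cv2.resize(np.ascontiguousarray(im[120:380,180:460]),None,fx=2,fy=2)[:,:,::-1])
E
```

```text
10.9 [0.5273 0.2855 0.1428] [-1.2643 -3.3143  5.2959] 0.046376589557585016 [-0.4635  0.6638 -0.1271  1.7466  0.1172  0.7374  0.2591]
```

View pics/x11.png

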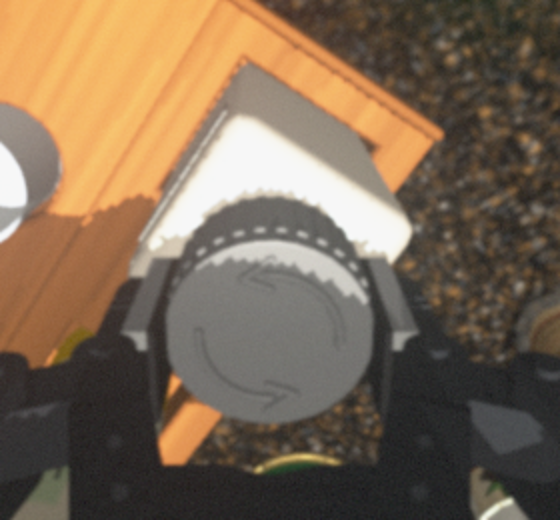

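>>> jog_arm(moves=[{"dx": 0, "dy": 0, "dz": 0.4, "ax": 0, "ay": 0, "az": 0, "hand": -1}, {"dx": 0, "dy": 0, "dz": 0.8, "ax": 0, "ay": 0, "az": 0, "hand": -1}, {"dx": 0, "dy": 0, "dz": 1.0, "ax": 0, "ay": 0, "az": 0, "hand": -1}, {"dx": 0, "dy": 0, "dz": 1.0, "ax": 0, "ay": 0, "az": 0, "hand": -1}, {"dx": 0, "dy": 0, "dz": 1.0, "ax": 0, "ay": 0, "az": 0, "hand": -1}])

```text
time: 11.32
tool_pos: [0.5287, 0.2859, 0.1366]
ee_rot: [1.019, 2.967, 0.004]
contact_force: [-6.0, -7.6, 31.7]
gripper_width: 0.0464
```

>>> jog_arm(moves=[{"dx": 0, "dy": 0, "dz": -0.3, "ax": 0, "ay": 0, "az": 0, "hand": -1}, {"dx": 0, "dy": 0, "dz": -0.3, "ax": 0, "ay": 0, "az": -0.1, "hand": -1}, {"dx": 0, "dy": 0, "dz": -0.3, "ax": 0, "ay": 0, "az": -0.2, "hand": -1}, {"dx": 0, "dy": 0, "dz": -0.3, "ax": 0, "ay": 0, "az": -0.3, "hand": -1}, {"dx": 0, "dy": 0, "dz": -0.3, "ax": 0, "ay": 0, "az": -0.4, "hand": -1}])

```text
time: 11.73
tool_pos: [0.5274, 0.2862, 0.1365]
ee_rot: [0.401, 3.114, 0.002]
contact_force: [-3.2, -2.4, 11.8]
gripper_width: 0.0462
```

```bash
python3 - <<'E'
from h import *
im,cp=snap('wrist','w12.png'); o=env.get_obs();print(o['time'],o['tool_pos'],o['contact_force'],o['moment'],o['gripper_width'],o['q'])
cv2.imwrite('pics/x12.png',cv2.resize(np.ascontiguousarray(im[120:380,180:460]),None,fx=2,fy=2)[:,:,::-1])
E
```

```text
11.7833 [0.5274 0.2863 0.1365] [-2.2255 -3.2892 12.9797] [-0.6554  0.6023  0.0412] 0.046294865690940865 [-0.392   0.68   -0.2427  1.7486  0.2262  0.7383  0.5688]
```

View pics/x12.png

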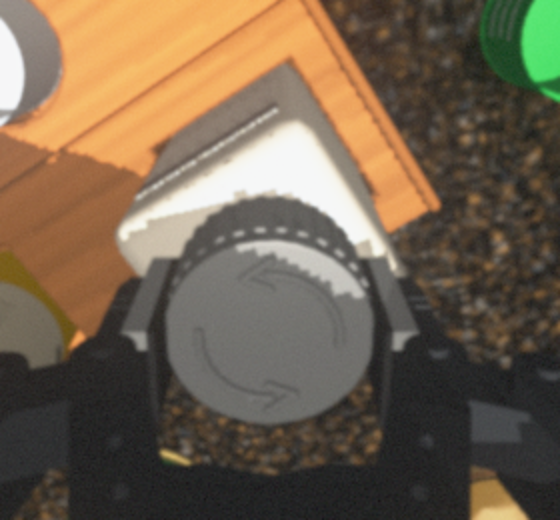

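The arrow on the cap stays fixed relative to the fingers, so the cap is turning with the gripper. I'll keep turning with it pressed.

>>> jog_arm(moves=[{"dx": 0, "dy": 0, "dz": 0, "ax": 0, "ay": 0, "az": -0.11, "hand": -1}, {"dx": 0, "dy": 0, "dz": 0, "ax": 0, "ay": 0, "az": -0.22, "hand": -1}, {"dx": 0, "dy": 0, "dz": 0, "ax": 0, "ay": 0, "az": -0.33, "hand": -1}, {"dx": 0, "dy": 0, "dz": 0, "ax": 0, "ay": 0, "az": -0.44, "hand": -1}, {"dx": 0, "dy": 0, "dz": 0, "ax": 0, "ay": 0, "az": -0.55, "hand": -1}, {"dx": 0, "dy": 0, "dz": 0, "ax": 0, "ay": 0, "az": -0.66, "hand": -1}, {"dx": 0, "dy": 0, "dz": 0, "ax": 0, "ay": 0, "az": -0.77, "hand": -1}, {"dx": 0, "dy": 0, "dz": 0, "ax": 0, "ay": 0, "az": -0.88, "hand": -1}, {"dx": 0, "dy": 0, "dz": 0, "ax": 0, "ay": 0, "az": -0.99, "hand": -1}, {"dx": 0, "dy": 0, "dz": 0, "ax": 0, "ay": 0, "az": -1.1, "hand": -1}, {"dx": 0, "dy": 0, "dz": 0, "ax": 0, "ay": 0, "az": -1.22, "hand": -1}, {"dx": 0, "dy": 0, "dz": 0, "ax": 0, "ay": 0, "az": -1.22, "hand": -1}])

```text
time: 12.78
tool_pos: [0.5277, 0.2866, 0.1365]
ee_rot: [-1.455, 2.781, 0.001]
contact_force: [-2.3, -2.6, 12.1]
gripper_width: 0.0465
```

```bash
python3 - <<'E'
from h import *
im,cp=snap('wrist','w13.png'); o=env.get_obs();print(o['time'],o['tool_pos'],o['contact_force'],o['moment'],o['gripper_width'],o['q'])
cv2.imwrite('pics/x13.png',cv2.resize(np.ascontiguousarray(im[120:380,180:460]),None,fx=2,fy=2)[:,:,::-1])
E
```

```text
12.8333 [0.5277 0.2866 0.1365] [-1.8084 -2.9057 11.9909] [-0.4692  0.3791 -0.003 ] 0.046122986404326646 [-0.1903  0.7335 -0.58    1.7419  0.5237  0.8226  1.5143]
```

View pics/x13.png

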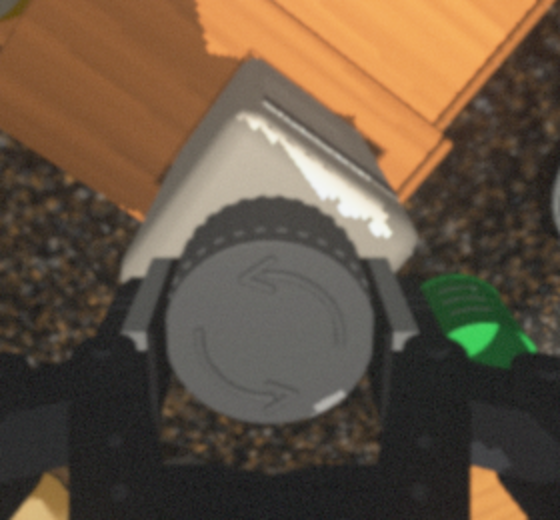

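>>> jog_arm(moves=[{"dx": 0, "dy": 0, "dz": -0.5, "ax": 0, "ay": 0, "az": 0, "hand": -1}, {"dx": 0, "dy": 0, "dz": -1.0, "ax": 0, "ay": 0, "az": 0, "hand": -1}, {"dx": 0, "dy": 0, "dz": -1.5, "ax": 0, "ay": 0, "az": 0, "hand": -1}, {"dx": 0, "dy": 0, "dz": -1.8, "ax": 0, "ay": 0, "az": 0, "hand": -1}, {"dx": 0, "dy": 0, "dz": -1.8, "ax": 0, "ay": 0, "az": 0, "hand": -1}])

```text
time: 13.25
tool_pos: [0.5272, 0.2862, 0.1533]
ee_rot: [-1.449, 2.786, 0.001]
contact_force: [0.8, -0.4, -0.5]
gripper_width: 0.0464
```

No downward load, so the cap is coming free. I continue to about 6 cm of total lift.

>>> jog_arm(moves=[{"dx": 0, "dy": 0, "dz": -0.8, "ax": 0, "ay": 0, "az": 0, "hand": -1}, {"dx": 0, "dy": 0, "dz": -1.6, "ax": 0, "ay": 0, "az": 0, "hand": -1}, {"dx": 0, "dy": 0, "dz": -2.6, "ax": 0, "ay": 0, "az": 0, "hand": -1}, {"dx": 0, "dy": 0, "dz": -3.6, "ax": 0, "ay": 0, "az": 0, "hand": -1}, {"dx": 0, "dy": 0, "dz": -4.6, "ax": 0, "ay": 0, "az": 0, "hand": -1}, {"dx": 0, "dy": 0, "dz": -5.0, "ax": 0, "ay": 0, "az": 0, "hand": -1}, {"dx": 0, "dy": 0, "dz": -5.0, "ax": 0, "ay": 0, "az": 0, "hand": -1}, {"dx": 0, "dy": 0, "dz": -5.0, "ax": 0, "ay": 0, "az": 0, "hand": -1}, {"dx": 0, "dy": 0, "dz": -5.0, "ax": 0, "ay": 0, "az": 0, "hand": -1}, {"dx": 0, "dy": 0, "dz": -5.0, "ax": 0, "ay": 0, "az": 0, "hand": -1}])

```text
time: 14.08
tool_pos: [0.5266, 0.2854, 0.2022]
ee_rot: [1.449, -2.786, 0.0]
contact_force: [0.7, 0.4, -0.2]
gripper_width: 0.0464
```

```bash
python3 - <<'E'
from h import *
im,cp=snap('wrist','w14.png'); o=env.get_obs();print(o['time'],o['tool_pos'],o['contact_force'],o['gripper_width'],o['joint_velocities'])
b,c=snap('scene','sc14.png'); a,_=snap('side','s14.png')
cv2.imwrite('pics/x14.png',np.hstack([cv2.resize(np.ascontiguousarray(b[130:310,200:380]),(400,400),interpolation=cv2.INTER_CUBIC),cv2.resize(np.ascontiguousarray(a[110:290,290:470]),(400,400),interpolation=cv2.INTER_CUBIC)])[:,:,::-1])
E
```

```text
14.1333 [0.5266 0.2855 0.2023] [ 0.5583  0.5062 -0.384 ] 0.04643622023240148 [ 0.0001 -0.0005  0.0004 -0.      0.0012  0.0015 -0.0003]
```

View pics/x14.png

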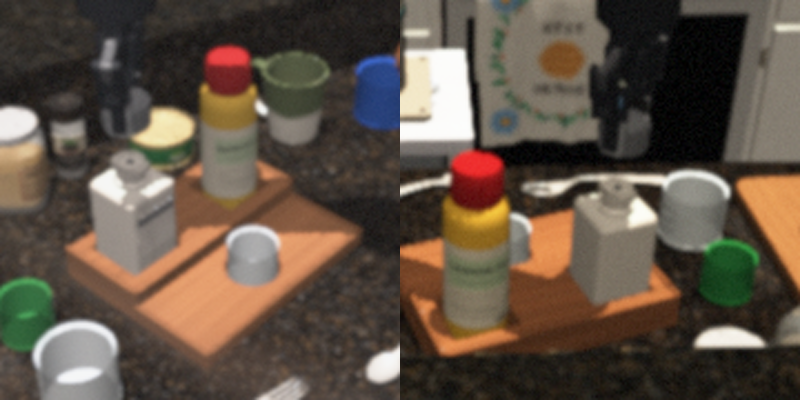

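View pics/w14.png

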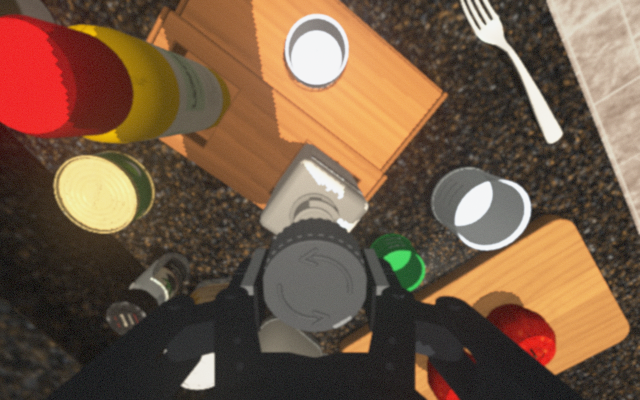

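The cap (px 315,283 in the wrist view) is held level above the open neck. The cup sits in the well, and both bottles stand upright. The arm is at rest and contact forces are about zero, so I'm handing in.

```bash
python3 -c "
from cell import env
print(env.hand_in())"
```

```text
the job is handed in; nothing more can be done
None
```

The job is handed in at about 14 s of the 51 s allowed. The interface gave no verdict.

**What I did:**
- I lifted the clear cup off the bottle and set it mouth down in the round well.
- I pressed the cap about 6 mm to its stop and turned it about 93° to the left while pressed.
- I then lifted it about 66 mm and handed in while holding it there.

**Last checks:**
- **Cap:** held with the fingers 46 mm apart, arm at rest, forces about zero. I put its underside at about 0.19 m in the bottle frame, roughly 45 mm above the rim. It appears level and over the neck.
- **Cup:** its outline in the well matched the predicted position to about 1–3 px after release. Later pictures show it still there.
- **Bottles:** both look upright and in place. I judged this from the pictures and did not measure it.

**Disagreements:**
- **Cup position:** my first estimates of the cup's position relative to the well differed by 1–2 mm. I corrected this over the well before lowering it.
- **Press force:** my first press on the cap reached about 32 N, more than intended but under the 40 N limit. I backed off to about 12 N before turning.

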